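Change over the lacquer boxes between work board and drying board

ROBOT

A 6-joint arm with a two-finger parallel gripper is mounted at the origin on the work surface. World frame = base frame: x ahead of the robot, y to its left, z up, the work surface at z = 0. Lengths are in m, angles in rad, forces in N, time in s.
With the tool pointing down it reaches from about 0.375 to 0.925 m from the base axis. Payload 5.7 kg.
Tool frame: the origin (TCP) lies between the finger pads; the fingertips stand 22 mm ahead of it and the grasp point (between the pads) lies 3 mm ahead of it (tip_reach is the distance from the TCP to the fingertips, in m); z points along the fingers, y is the line along which they close (so a half turn about z gives the same grasp; the last joint's range is limited). The gripper opens to 88 mm and grips with 3 to 60 N. Pads are 20 mm wide; open, the fingers measure 115 mm over their backs; the gripper's body (75 mm by 178 mm) begins 61 mm behind the grasp point.
Start: joints at [1.096, 0.359, 1.51, -0, 1.272, -0.115], TCP at [0.211, 0.562, 0.221] pointing down, gripper open.
Joint ranges: [-2.97, 2.97], [-1.01, 2.36], [0.21, 2.38], [-0.96, 4.11], [0.2, 2.71], [-2.98, 2.98]. Speed limits (rad/s): [2.39, 2.39, 3.14, 3.14, 3.14, 3.14].

INTERFACE

Orientations are given as a 3x3 rotation matrix whose columns are the frame's x, y, z axes.
In Python, from station import * gives the robot as it stands.
- The arm moves only by the shell command python3 -m pendant 'ROWS' [FORCE]. ROWS is JSON, a list of rows, each a list of 5 numbers: the shift along the tool's x, y, z in mm, then the turn about the tool's z in degrees, then the opening, from 0 (shut) to 1 (fully open). In form: [[tx, ty, tz, yaw, hand], ...]. A call has 1 to 20 rows; each row is the pose to reach, as a shift and turn from the pose commanded when the call began, along the tool's axes at that moment; what a row does not reach only later rows make up. A row lasts 1/8 s, in which the tool goes at most 62.5 mm and 10.7 degrees, less where a joint would pass 70% of its speed; a pose out of reach is approached as far as the arm can. A call with a gripper value outside its range is refused whole. The fingers move at their own pace and stop on an object; FORCE is the grip in N (left out, the last holds). Time passes only in rows, so rows that repeat a pose let the fingers close. It gives the time, the measured TCP pose, the force, the opening and the grip force at its end, in the units of the state.
- get_obs(): the state, without advancing time (a new reading comes with each control period).
- read_camera(name): name is "scene" or "top" or "wrist"; returns a dict with "image" (480x640x3 uint8, blue, green, red), "intrinsics" (3x3 intrinsics, pixels), "world_to_cam" (4x4, takes a point from world to camera coordinates). Camera axes: x right, y down, z forward; pixel columns grow to the right and rows downward; lengths in m; the calibration is good to about 2 mm. A picture is of the moment at which its call begins. There is no depth.
- finish_job(): hands the job in; it is judged then, once.
Trained networks look in a picture, given as the dict that the camera call returned (one of the last four; its "shot" number tells which), for a name from the list of things; names that differ only in an ending like _2 or _b are one class to them, and where a whole thing is asked for, a point or a joint stands for the part that bears it (a point fixed in the world has none). Each returns a list of dicts, best first, with "confidence" (0 to 1); they miss things now and then, are a little off and sometimes report something else, mostly with a low value. They report only what shows in the picture. A call takes as long as a camera call. They do not tell look-alikes from the thing itself.
- spot_in(picture, thing): "position" ([x, y, z] in m, in world coordinates, good to about 4 mm: the middle of the surface that is visible of it).
- mark_of(picture, thing): "position" ([x, y, z] in m, in world coordinates, good to about 4 mm: a listed point, or the origin of a listed thing).
The state is a dict: "time": time; "q": joint angles; "qd": joint speeds; "effort": joint torques, N m; "eef_pos": TCP position; "tool_rot": TCP orientation; "wrist_force": force on the tool from outside, world axes, zero at the start; "ft_torque": the same for the moment, N m; "finger_gap": finger opening in m; "gripper_force": force on a finger pad.
Only numpy, scipy, OpenCV 4.12 (cv2) and the standard library are available. Lean on these libraries where they do the work, as an engineer would, in place of code of your own. Each camera call takes 0.05 s, during which the arm holds its last target. There are 200 camera calls.

TASK

The long box on the dark work board is freshly coated and must go to dry, but three dry boxes, wanted on the work board, still fill the drying board: change them over; the plywood offcut is free for setting things down on the way. At the end the long box lies alone, lengthwise in the middle of the drying board, and the other three are piled lengthwise in the middle of the work board, largest at the bottom, smallest on top, each centred on the one below with its whole rim flat on the panel between the foot rails. Keep every box upside down as it is, tip none over, and leave the tin, whetstone and knife where they are.

Things in the scene. Friction and masses are not known exactly. Their poses are not given: they have to be found in the camera images.
- large_box: The largest of the three dry boxes, upside down: red-brown wood, 150 (x) x 68 (y) mm, 48 mm from open rim (below) to closed panel (top). On the panel two foot rails along y, 6 mm wide, 4 mm high, 4 mm in from the short ends: 130 mm clear between. 120 to 210 g. Grip across y. Origin: centre of the rim plane; z up. Starts across the drying board (x along the board's y), in any of 3 rows 90 mm apart.
- medium_box: The middle-sized dry box, upside down: red-brown wood, 110 (x) x 50 (y) mm, 40 mm from open rim (below) to closed panel (top). On the panel two foot rails along y, 6 mm wide, 4 mm high, 4 mm in from the short ends: 90 mm clear between. 70 to 120 g. Grip across y. Origin: centre of the rim plane; z up. Starts across the drying board (x along the board's y), in any of 3 rows 90 mm apart.
- small_box: The smallest dry box, upside down: red-brown wood, 72 (x) x 34 (y) mm, 32 mm from open rim (below) to closed panel (top). On the panel two foot rails along y, 6 mm wide, 4 mm high, 4 mm in from the short ends: 52 mm clear between. 35 to 65 g. Grip across y. Origin: centre of the rim plane; z up. Starts across the drying board (x along the board's y), in any of 3 rows 90 mm apart.
- long_box: The long, narrow, freshly coated box, upside down: red-brown wood, 200 (x) x 58 (y) mm, 42 mm from open rim (below) to closed panel (top). On the panel two foot rails along y, 6 mm wide, 4 mm high, 4 mm in from the short ends: 180 mm clear between. 110 to 200 g. Grip across y. Origin: centre of the rim plane; z up. Starts on the work board, lying along it.
- work_board: Work board: fixed thick dark wooden slab with a few dark lacquer stains, 240 mm long (its x) by 140 mm wide (its y), flat top 26 mm above the table. Origin: centre of its underside, on the table. The three boards lie side by side, lengths away from the robot, in any order.
- drying_board: Drying board: fixed pale board of five narrow planks running lengthwise with dark lines between them, 270 mm long (its x) by 180 mm wide (its y), flat top 18 mm above the table. Origin: centre of its underside, on the table.
- offcut: Plywood offcut: fixed thin pale plywood sheet, empty at the start, 230 mm long (its x) by 130 mm wide (its y), flat top 9 mm above the table; a free place for setting a box down. Origin: centre of its underside, on the table.
- tin: Bystander: yellow tin with a steel lid, 82 mm across, 77 mm high, standing on the table beyond the boards. Origin: centre of its underside.
- whetstone: Bystander: grey-buff whetstone, 60 x 150 x 24 mm (x, y, z), lying on the table beyond the boards. Origin: centre of its underside.
- knife: Bystander: scraping knife with a round wooden handle 26 mm thick and a flat steel blade, 180 mm long (along y), lying on the table beyond the boards. Origin: on the table below the joint of handle and blade.
Things that resemble listed ones, but are neither listed nor needed, are in the scene too. Leave any purple or yellow look-alike of the large_box alone.

How it is judged:
At the end, for the whole second after the job is handed in: Level and at rest: large on work board (30 mm along, 20 across, 0.15 rad), medium on its panel (10.5, 9.5 mm), small on the medium's (9.5, 8.5 mm), both within 0.12 rad, long on drying board (30, 40 mm, 0.2 rad), each measured from centre and length of what bears it, heights within 3 mm (x of large_box in the frame of work_board between -0.03 and 0.03 m and y of large_box in the frame of work_board between -0.02 and 0.02 m and z of large_box in the frame of work_board between 0.023 and 0.029 m and angle between the x axis of large_box and the x axis of work_board, either way round below 0.15 rad and angle between each of large_box, medium_box, small_box, long_box's own z axis and vertical below 0.06 rad and x of medium_box in the frame of large_box between -0.0105 and 0.0105 m and y of medium_box in the frame of large_box between -0.0095 and 0.0095 m and z of medium_box in the frame of large_box between 0.045 and 0.051 m and angle between the x axis of medium_box and the x axis of large_box, either way round below 0.12 rad and x of small_box in the frame of medium_box between -0.0095 and 0.0095 m and y of small_box in the frame of medium_box between -0.0085 and 0.0085 m and z of small_box in the frame of medium_box between 0.037 and 0.043 m and angle between the x axis of small_box and the x axis of medium_box, either way round below 0.12 rad and x of long_box in the frame of drying_board between -0.03 and 0.03 m and y of long_box in the frame of drying_board between -0.04 and 0.04 m and z of long_box in the frame of drying_board between 0.015 and 0.021 m and angle between the x axis of long_box and the x axis of drying_board, either way round below 0.2 rad and linear speed of each of large_box, medium_box, small_box, long_box below 0.01 m/s and angular speed of each of large_box, medium_box, small_box, long_box below 0.1 rad/s); the robot touches nothing.
It fails at once if a box is tipped by more than 0.4 rad (angle between any of large_box, medium_box, small_box, long_box's own z axis and vertical above 0.4 rad).
It fails at once if the tin, the whetstone or the knife is moved by more than 20 mm (distance of any of tin, whetstone, knife from where it was at the start of the episode above 0.02 m).
It also fails if it takes over 128 s, if anything falls off the work surface, if the arm or the gripper's body presses on something with over 40 N, if the wrist force passes 120 N, or if a joint passes its speed limit or range.

## Working session

There is one attempt and no reset: what is moved stays moved. The work goes in short steps, Python scripts to look and compute and a shell command to move; the robot and the scene stay as the last step left them, time stands still between calls to the robot, and variables do not carry over. Pictures are saved under pics/ and viewed, at most 14 in all, crops included, and the job is handed in when it is done.

```bash
mkdir -p pics; cat > h.py <<'E'
from station import *
import numpy as np, cv2
def shot(c,name=None):
    p=read_camera(c)
    if name: cv2.imwrite('pics/'+name+'.png',p['image'])
    return p
def ray(p,u,v,z):
    K=np.array(p['intrinsics']);T=np.array(p['world_to_cam']);R=T[:3,:3];t=T[:3,3]
    d=R.T@np.linalg.inv(K)@[u,v,1];c=-R.T@t
    return c+d*(z-c[2])/d[2]
def find(p,names):
    for n in names:
        print(n,[(np.round(d['position'],3).tolist(),round(d['confidence'],2)) for d in mark_of(p,n)][:4])
E
python3 - <<'E'
from h import *
p=shot('top','top0'); s=shot('scene','scene0')
find(p,['large_box','medium_box','small_box','long_box','work_board','drying_board','offcut','tin','whetstone','knife'])
o=get_obs();print(o['time'],np.round(o['eef_pos'],3),np.round(o['tool_rot'],3).tolist())
E
```

```text
large_box [([0.48, 0.494, 0.004], 0.95), ([0.271, 0.227, 0.005], 0.74), ([0.212, 0.427, -0.002], 0.72), ([0.545, 0.267, 0.019], 0.7)]
medium_box [([0.455, 0.269, 0.021], 0.76)]
small_box [([0.634, 0.254, 0.02], 0.74), ([0.765, -0.193, -0.002], 0.7), ([0.543, 0.271, 0.017], 0.19)]
long_box [([0.552, -0.006, 0.028], 0.59)]
work_board [([0.539, 0.001, 0.0], 0.88)]
drying_board [([0.543, 0.271, -0.0], 0.66)]
offcut [([0.542, -0.26, 0.0], 0.57), ([0.55, -0.003, 0.032], 0.29)]
tin [([0.762, 0.192, 0.002], 0.73)]
whetstone [([0.761, 0.003, 0.003], 0.96)]
knife [([0.762, -0.196, -0.004], 0.66)]
0.6 [0.211 0.562 0.221] [[-0.936, 0.352, 0.0], [0.352, 0.936, -0.0], [-0.0, -0.0, -1.0]]
```

View pics/top0.png

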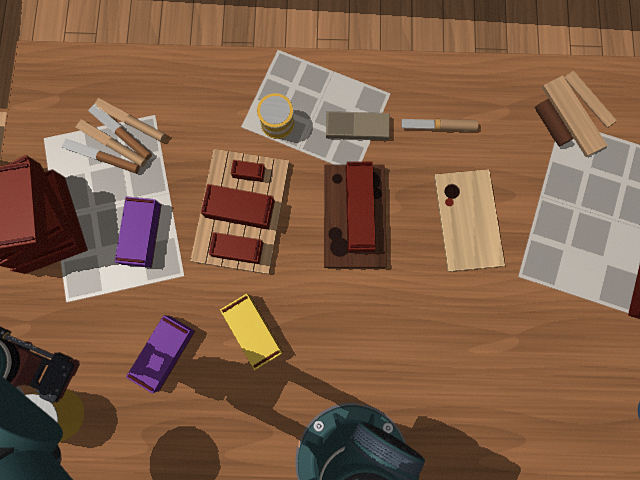

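View pics/scene0.png

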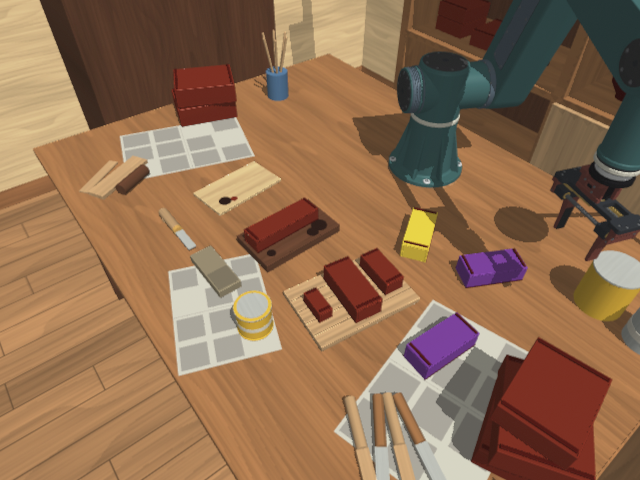

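Top view: drying board left (rows far to near: small, large, medium; panels around (248,170), (238,207), (236,248)), work board in the middle with the long box at (361,206), offcut right (470,220). The purple and yellow boxes are decoys. Next I measure yaws and the first move.

```bash
cat >> h.py <<'E'
def go(x,y,z,ang):
    """row from current pose to TCP x,y,z with closing line along world angle ang (deg)"""
    o=get_obs();R=np.array(o['tool_rot']);d=R.T@(np.array([x,y,z])-o['eef_pos'])*1000
    cur=np.degrees(np.arctan2(R[1,1],R[0,1]));w=(ang-cur+90)%180-90
    print('row',np.round(d,1),'yaw',round(-w,1),'q6',np.round(o['q'][5],2),'t',round(o['time'],2))
def boxes(p,z,amin=150):
    """red-brown blobs: rect centre/axis on plane z"""
    hsv=cv2.cvtColor(p['image'],cv2.COLOR_BGR2HSV);h,s,v=cv2.split(hsv)
    m=(((h<8)|(h>172))&(s>140)&(v>50)).astype(np.uint8)*255
    m=cv2.morphologyEx(m,cv2.MORPH_OPEN,np.ones((3,3)))
    cs,_=cv2.findContours(m,cv2.RETR_EXTERNAL,cv2.CHAIN_APPROX_NONE)
    for c in cs:
        if cv2.contourArea(c)<amin: continue
        P=np.array([ray(p,u,v,z)[:2] for u,v in c[:,0]],np.float32)
        (cx,cy),(w,hh),a=cv2.minAreaRect(P*1000)
        if w<hh: a+=90;w,hh=hh,w
        print('px',np.round(c[:,0].mean(0)),'ctr',round(cx),round(cy),'size',round(w),round(hh),'long axis deg',round((a+90)%180-90,1))
E
python3 - <<'E'
from h import *
p=shot('top'); boxes(p,0.066)
for n,pts in dict(dry=[(213,150),(289,160),(271,273),(191,262)],work=[(324,165),(391,165),(391,269),(324,269)],off=[(435,175),(490,170),(504,267),(449,271)]).items():
    z=dict(dry=.018,work=.026,off=.009)[n]
    P=np.array([ray(p,u,v,z)[:2] for u,v in pts]);a=(P[0]+P[1]-P[2]-P[3]);print(n,P.mean(0).round(3),np.degrees(np.arctan2(a[1],a[0])).round(1))
go(0.55,-0.005,0.25,90)
E
```

```text
px [636. 297.] ctr 366 -596 size 82 21 long axis deg -4.7
px [235. 247.] ctr 447 266 size 107 50 long axis deg 82.4
px [ 50. 214.] ctr 512 673 size 72 27 long axis deg 13.0
px [233. 204.] ctr 543 268 size 148 69 long axis deg 80.8
px [ 17. 208.] ctr 531 752 size 163 74 long axis deg 7.9
px [360. 205.] ctr 550 -5 size 200 61 long axis deg 2.4
px [247. 168.] ctr 625 249 size 70 33 long axis deg 83.1
dry [0.541 0.264] -6.8
work [ 0.532 -0.003] 0.8
off [ 0.534 -0.263] 6.7
row [-516.6 -411.   -28.5] yaw -20.6 q6 -0.12 t 0.65
```

```bash
python3 -m pendant '[[-517,-411,-29,-23,1],[-517,-411,-29,-23,1],[-517,-411,-29,-23,1],[-517,-411,-29,-23,1],[-517,-411,-29,-23,1],[-517,-411,-29,-23,1],[-517,-411,-29,-23,1],[-517,-411,-29,-23,1],[-517,-411,-29,-23,1],[-517,-411,-29,-23,1],[-517,-411,-29,-23,1],[-517,-411,-29,-23,1],[-517,-411,-29,-23,1],[-517,-411,-29,-23,1]]' 20
python3 - <<'E'
from h import *
p=shot('wrist','w1'); boxes(p,0.068); find(p,['long_box','work_board'])
t=shot('top'); find(t,['work_board','offcut'])
o=get_obs();print(o['eef_pos'])
E
```

```text
time: 2.4
eef_pos: [0.5496, -0.0039, 0.2504]
tool_rot: [[-0.999, -0.043, -0.001], [-0.043, 0.999, 0.0], [0.001, 0.0, -1.0]]
wrist_force: [0.5, -0.4, -0.3]
finger_gap: 0.0876
gripper_force: 0.0
px [149. 358.] ctr 692 -155 size 102 28 long axis deg -42.8
px [576. 304.] ctr 619 237 size 74 39 long axis deg 83.7
px [103. 225.] ctr 561 -186 size 16 15 long axis deg 2.4
px [583. 217.] ctr 538 233 size 111 67 long axis deg 80.8
px [314. 209.] ctr 550 -6 size 199 60 long axis deg 2.1
px [606. 108.] ctr 448 228 size 61 51 long axis deg 83.5
long_box [([0.55, -0.004, 0.027], 0.93), ([0.454, 0.268, 0.02], 0.57)]
work_board []
work_board [([0.54, 0.002, 0.002], 0.81)]
offcut [([0.537, -0.262, -0.002], 0.65)]
[ 0.55028767 -0.00463693  0.25057913]
```

View pics/w1.png

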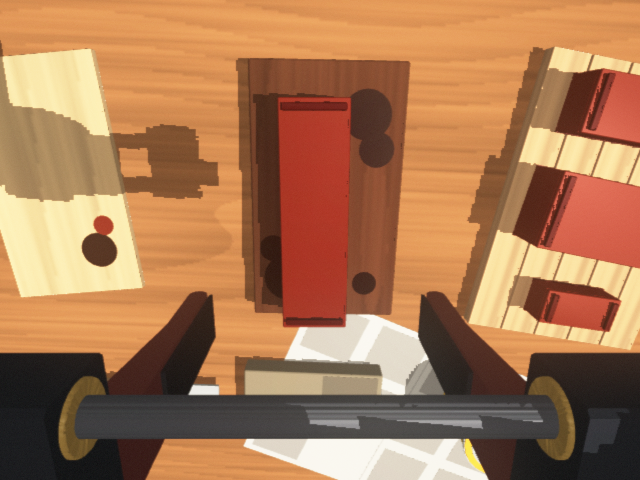

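The wrist view shows the long box squarely between the fingers (panel 278–350 × 98–326), the work board at 250–408 × 60–313 and the offcut's right edge (93,49)–(142,288). Now I grip it.

```bash
python3 -m pendant '[[0,-1,60,0,1],[0,-1,120,0,1],[0,-1,165,0,1],[0,-1,192,0,1],[0,-1,195,0,1],[0,-1,195,0,0.3],[0,-1,195,0,0.3],[0,-1,195,0,0.3],[0,-1,195,0,0.3],[0,-1,195,0,0.3],[0,-1,190,0,0.3],[0,-1,170,0,0.3],[0,-1,130,0,0.3],[0,-1,100,0,0.3],[0,-1,100,0,0.3]]' 25
python3 - <<'E'
from h import *
p=shot('wrist')
o=get_obs();print(o['finger_gap'])
E
python3 - <<'E'
import pickle
from h import *
# geometry from picture w1 using rigid camera: camera pose relative to tool
p=shot('wrist');o=get_obs();T=np.array(p['world_to_cam'])
W=np.eye(4);W[:3,:3]=o['tool_rot'];W[:3,3]=o['eef_pos'];CT=T@W
W1=np.eye(4);a=np.radians(2.46);W1[:3,:3]=[[-np.cos(a),-np.sin(a),0],[-np.sin(a),np.cos(a),0],[0,0,-1]];W1[:3,3]=[.5503,-.0046,.2506]
q=dict(p);q['world_to_cam']=CT@np.linalg.inv(W1)
w=np.array([ray(q,u,v,.026)[:2] for u,v in[(250,60),(408,62),(391,313),(256,313)]]);print('work',w.round(3).tolist(),w.mean(0))
f=np.array([ray(q,u,v,.009)[:2] for u,v in[(93,49),(142,288),(20,297)]]);print('off',f.round(3).tolist())
go(.537,-.262,.16,96.7)
E
```

```text
time: 4.58
eef_pos: [0.5522, -0.0064, 0.1526]
tool_rot: [[-0.999, -0.042, 0.005], [-0.042, 0.999, -0.001], [-0.005, -0.001, -1.0]]
wrist_force: [1.0, 0.2, -1.4]
finger_gap: 0.0574
gripper_force: 25.0
0.05778635725229041
work [[0.423, -0.067], [0.419, 0.069], [0.656, 0.077], [0.662, -0.062]] [0.53988338 0.00421463]
off [[0.418, -0.21], [0.646, -0.184], [0.662, -0.314]]
row [  23.5 -255.2  -10.1] yaw -4.3 q6 -1.75 t 4.67
```

```bash
python3 -m pendant '[[23,-60,0,-4,0.3],[23,-120,0,-4,0.3],[23,-180,0,-4,0.3],[23,-235,0,-4,0.3],[23,-255,10,-4,0.3],[23,-255,60,-4,0.3],[23,-255,95,-4,0.3],[23,-255,107,-4,0.3],[23,-255,111,-4,0.3],[23,-255,111,-4,0.3]]'
python3 - <<'E'
from h import *
o=get_obs();print(o['eef_pos'],o['wrist_force'])
E
```

```text
time: 5.92
eef_pos: [0.538, -0.2611, 0.0397]
tool_rot: [[-0.994, -0.112, -0.0], [-0.112, 0.994, 0.0], [0.0, 0.0, -1.0]]
wrist_force: [-0.0, -0.1, -1.3]
finger_gap: 0.058
gripper_force: 25.0
[ 0.53801401 -0.26114312  0.03974287] [-0.04492216 -0.08269625 -1.31759825]
```

```bash
python3 -m pendant '[[0,0,1.5,0,0.3],[0,0,2,0,0.3],[0,0,2,0,0.8],[0,0,2,0,1],[0,0,2,0,1],[0,0,-20,0,1],[0,0,-80,0,1],[0,0,-140,0,1],[0,0,-200,0,1],[0,0,-210,0,1]]'
python3 - <<'E'
from h import *
p=shot('wrist'); find(p,['long_box']); boxes(p,.051)
go(.543,.268,.25,171)
E
```

```text
time: 7.18
eef_pos: [0.5406, -0.2634, 0.2545]
tool_rot: [[-0.994, -0.111, 0.007], [-0.111, 0.994, -0.005], [-0.007, -0.006, -1.0]]
wrist_force: [1.1, 0.2, -1.4]
finger_gap: 0.0875
gripper_force: 0.0
long_box []
px [322. 203.] ctr 537 -254 size 198 73 long axis deg 6.4
row [-6.320e+01  5.265e+02 -1.000e-01] yaw -74.6 q6 -2.25 t 7.28
```

```bash
python3 -m pendant '[[-63,526,0,-75,1],[-63,526,0,-75,1],[-63,526,0,-75,1],[-63,526,0,-75,1],[-63,526,0,-75,1],[-63,526,0,-75,1],[-63,526,0,-75,1],[-63,526,0,-75,1],[-63,526,0,-75,1],[-63,526,0,-75,1],[-63,526,0,-75,1],[-63,526,0,-75,1]]'
python3 - <<'E'
from h import *
p=shot('wrist','w2'); boxes(p,.066);boxes(p,.058); boxes(p,.05);find(p,['large_box','medium_box','small_box','drying_board'])
go(.543,.268,.25,171)
E
```

```text
time: 8.78
eef_pos: [0.542, 0.2664, 0.2487]
tool_rot: [[-0.151, -0.988, -0.001], [-0.988, 0.151, -0.001], [0.001, 0.001, -1.0]]
wrist_force: [1.2, -1.1, 0.1]
finger_gap: 0.0877
gripper_force: 0.0
px [146. 366.] ctr 722 384 size 77 31 long axis deg 36.0
px [613. 299.] ctr 287 381 size 57 6 long axis deg 61.9
px [214. 213.] ctr 626 249 size 69 33 long axis deg 83.5
px [419. 200.] ctr 454 266 size 107 52 long axis deg 82.6
px [313. 215.] ctr 544 268 size 149 67 long axis deg 80.7
px [146. 366.] ctr 726 388 size 79 32 long axis deg 36.0
px [613. 299.] ctr 281 386 size 59 6 long axis deg 61.9
px [214. 213.] ctr 628 251 size 70 34 long axis deg 83.5
px [419. 200.] ctr 452 268 size 110 53 long axis deg 82.6
px [313. 215.] ctr 544 270 size 153 69 long axis deg 80.7
px [146. 366.] ctr 731 393 size 81 33 long axis deg 36.0
px [613. 299.] ctr 276 390 size 60 6 long axis deg 61.9
px [214. 213.] ctr 631 252 size 72 34 long axis deg 83.5
px [419. 200.] ctr 450 270 size 112 54 long axis deg 82.6
px [313. 215.] ctr 545 272 size 156 70 long axis deg 80.7
large_box [([0.481, 0.494, 0.002], 0.96), ([0.268, 0.226, 0.0], 0.74), ([0.218, 0.425, 0.0], 0.66)]
medium_box [([0.452, 0.267, 0.021], 0.81)]
small_box [([0.63, 0.252, 0.015], 0.61)]
drying_board []
row [-0.9 -0.5 -0.4] yaw 0.3 q6 -2.65 t 9.03
```

View pics/w2.png

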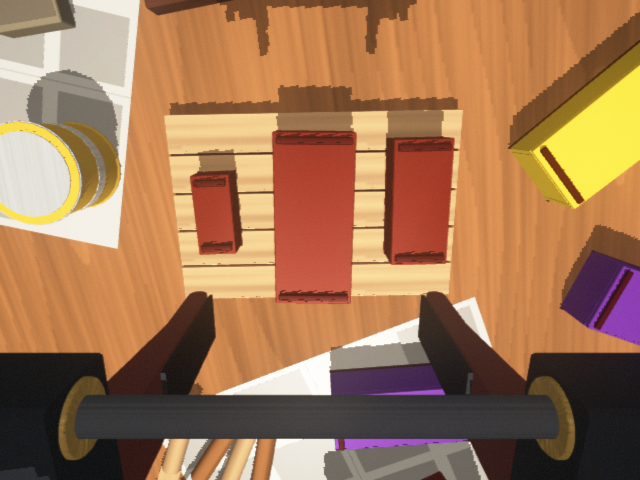

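```bash
python3 -m pendant '[[-2,-1,60,0.5,1],[-2,-1,120,0.5,1],[-2,-1,170,0.5,1],[-2,-1,195,0.5,1],[-2,-1,200,0.5,1],[-2,-1,200,0.5,0.4],[-2,-1,200,0.5,0.4],[-2,-1,200,0.5,0.4],[-2,-1,200,0.5,0.4],[-2,-1,195,0.5,0.4],[-2,-1,170,0.5,0.4],[-2,-1,120,0.5,0.4],[-2,-1,90,0.5,0.4],[-2,-1,90,0.5,0.4]]' 25
python3 - <<'E'
from h import *
p=shot('wrist')
o=get_obs();T=np.array(p['world_to_cam'])
W=np.eye(4);W[:3,:3]=o['tool_rot'];W[:3,3]=o['eef_pos'];CT=T@W
W1=np.eye(4);a=np.radians(8.7);W1[:3,:3]=[[-np.sin(a),-np.cos(a),0],[-np.cos(a),np.sin(a),0],[0,0,-1]];W1[:3,3]=[.542,.267,.2494]
q=dict(p);q['world_to_cam']=CT@np.linalg.inv(W1)
w=np.array([ray(q,u,v,.018)[:2] for u,v in[(166,116),(462,110),(450,296),(185,299)]]);print('dry',w.round(3).tolist(),w.mean(0))
print(o['eef_pos'],o['finger_gap']);go(.54,.003,.16,91.7)
E
```

```text
time: 10.78
eef_pos: [0.5452, 0.2703, 0.1619]
tool_rot: [[-0.158, -0.987, 0.005], [-0.987, 0.158, 0.002], [-0.002, -0.005, -1.0]]
wrist_force: [0.1, -0.4, -2.8]
finger_gap: 0.0677
gripper_force: 25.0
dry [[0.666, 0.164], [0.399, 0.199], [0.421, 0.381], [0.693, 0.343]] [0.54475187 0.27151391]
[0.54373129 0.26980557 0.1599184 ] 0.06751846778890297
row [ 2.64e+02 -3.86e+01 -2.00e-01] yaw 79.2 q6 -2.64 t 10.82
```

```bash
python3 -m pendant '[[50,-7,0,10,0.4],[105,-15,0,20,0.4],[160,-23,0,30,0.4],[210,-30,0,40,0.4],[250,-37,0,50,0.4],[264,-38.5,0,60,0.4],[264,-38.5,0,70,0.4],[264,-38.5,0,79,0.4],[264,-38.5,50,79,0.4],[264,-38.5,85,79,0.4],[264,-38.5,97,79,0.4],[264,-38.5,101,79,0.4],[264,-38.5,101,79,0.4],[264,-38.5,101,79,0.4]]'
python3 - <<'E'
from h import *
go(.54,.003,.057,91.7)
E
```

```text
time: 12.58
eef_pos: [0.5398, 0.0029, 0.0586]
tool_rot: [[-0.999, -0.033, 0.0], [-0.033, 0.999, -0.0], [-0.0, -0.0, -1.0]]
wrist_force: [-0.6, -1.0, -0.8]
finger_gap: 0.0682
gripper_force: 25.0
row [-0.2  0.1  1.6] yaw 0.2 q6 -1.73 t 12.57
```

```bash
python3 -m pendant '[[0,0,1.5,0,0.4],[0,0,1.5,0,0.4],[0,0,1.5,0,0.8],[0,0,1.5,0,1],[0,0,1.5,0,1],[0,0,-20,0,1],[0,0,-80,0,1],[0,0,-140,0,1],[0,0,-190,0,1],[0,0,-192,0,1],[0,0,-192,0,1],[0,0,-192,0,1]]'
python3 - <<'E'
from h import *
p=shot('wrist','w3'); boxes(p,.074); find(p,['large_box','work_board','medium_box'])
go(.453,.267,.25,172.6)
E
```

```text
time: 14.08
eef_pos: [0.5385, 0.0031, 0.2486]
tool_rot: [[-0.999, -0.033, -0.004], [-0.033, 0.999, 0.0], [0.003, 0.0, -1.0]]
wrist_force: [-0.1, -0.3, 0.0]
finger_gap: 0.0881
gripper_force: 0.0
px [154. 357.] ctr 662 -143 size 74 36 long axis deg -27.0
px [571. 319.] ctr 619 235 size 68 33 long axis deg 83.6
px [ 97. 239.] ctr 558 -181 size 15 15 long axis deg -62.3
px [316. 214.] ctr 537 3 size 151 70 long axis deg 1.7
px [ 38. 200.] ctr 531 -233 size 186 77 long axis deg 6.2
px [604. 118.] ctr 448 229 size 66 50 long axis deg 83.7
large_box [([0.541, 0.008, 0.028], 0.86), ([0.632, 0.25, 0.018], 0.54)]
work_board []
medium_box [([0.455, 0.264, 0.02], 0.61)]
row [ 77.4 266.7  -0.5] yaw -80.7 q6 -1.73 t 14.28
```

View pics/w3.png

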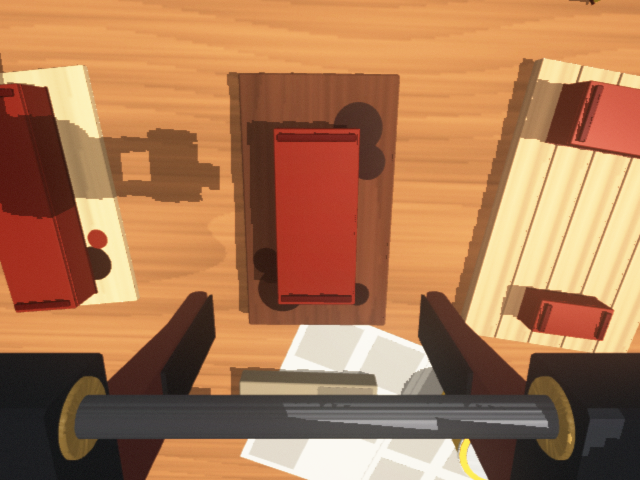

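The large box sits in the middle of the work board (panel 275–358 × 129–304, board 240–398 × 74–324). Now the medium.

```bash
python3 -m pendant '[[77,267,0,-81,1],[77,267,0,-81,1],[77,267,0,-81,1],[77,267,0,-81,1],[77,267,0,-81,1],[77,267,0,-81,1],[77,267,0,-81,1],[77,267,0,-81,1],[77,267,0,-81,1],[77,267,0,-81,1],[77,267,0,-81,1],[77,267,0,-81,1]]'
python3 - <<'E'
from h import *
p=shot('wrist'); boxes(p,.058); find(p,['medium_box'])
go(.453,.267,.25,172.6)
E
```

```text
time: 15.78
eef_pos: [0.454, 0.2672, 0.2504]
tool_rot: [[-0.125, -0.992, -0.0], [-0.992, 0.125, -0.0], [0.0, 0.0, -1.0]]
wrist_force: [0.1, 0.9, 0.4]
finger_gap: 0.0877
gripper_force: 0.0
px [135. 369.] ctr 650 400 size 42 22 long axis deg 36.4
px [515. 316.] ctr 280 386 size 59 5 long axis deg 62.5
px [117. 225.] ctr 626 251 size 70 35 long axis deg 84.0
px [320. 214.] ctr 450 268 size 109 49 long axis deg 82.7
medium_box [([0.454, 0.268, 0.019], 0.81)]
row [0.3 0.9 0.4] yaw 0.3 q6 -2.62 t 15.88
```

```bash
python3 -m pendant '[[-1,2,60,0,1],[-1,2,120,0,1],[-1,2,175,0,1],[-1,2,200,0,1],[-1,2,204.5,0,1],[-1,2,204.5,0,0.2],[-1,2,204.5,0,0.2],[-1,2,204.5,0,0.2],[-1,2,204.5,0,0.2],[-1,2,204.5,0,0.2],[-1,2,200,0,0.2],[-1,2,170,0,0.2],[-1,2,120,0,0.2],[-1,2,80,0,0.2],[-1,2,80,0,0.2],[-1,2,80,0,0.2]]' 20
python3 - <<'E'
from h import *
go(.5385,.003,.17,91.7)
E
```

```text
time: 17.88
eef_pos: [0.4514, 0.2682, 0.1698]
tool_rot: [[-0.124, -0.992, -0.001], [-0.992, 0.124, -0.001], [0.001, 0.001, -1.0]]
wrist_force: [0.8, -0.7, -1.2]
finger_gap: 0.0495
gripper_force: 20.0
row [ 2.524e+02 -1.192e+02 -1.000e-01] yaw 81.2 q6 -2.61 t 17.88
```

```bash
python3 -m pendant '[[50,-24,0,10,0.2],[100,-48,0,20,0.2],[150,-72,0,30,0.2],[200,-95,0,40,0.2],[240,-114,0,50,0.2],[252,-119,0,60,0.2],[252,-119,0,70,0.2],[252,-119,0,81,0.2],[252,-119,0,81,0.2],[252,-119,30,81,0.2],[252,-119,55,81,0.2],[252,-119,63,81,0.2],[252,-119,66.5,81,0.2],[252,-119,66.5,81,0.2],[252,-119,66.5,81,0.2]]'
python3 - <<'E'
from h import *
p=shot('wrist','w4');go(.5385,.003,.102,91.7)
E
```

```text
time: 19.75
eef_pos: [0.5396, 0.0036, 0.1047]
tool_rot: [[-0.999, -0.033, 0.001], [-0.033, 0.999, -0.0], [-0.001, -0.0, -1.0]]
wrist_force: [0.2, 0.8, -0.3]
finger_gap: 0.0496
gripper_force: 20.0
row [ 1.1 -0.6  2.7] yaw 0.2 q6 -1.73 t 19.8
```

View pics/w4.png

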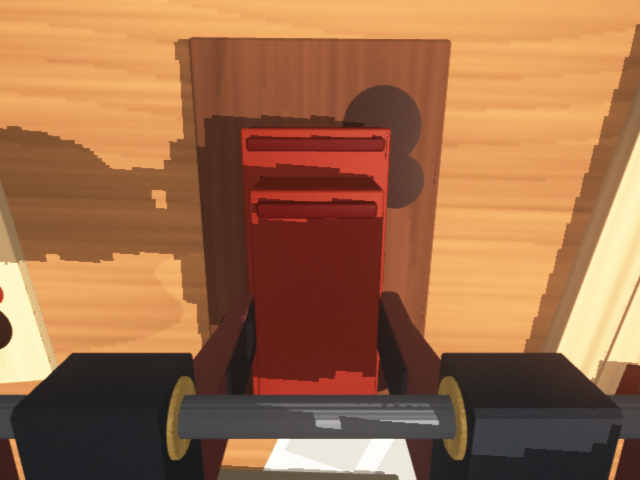

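The medium box hovers over the large one: panel edge at row 191, large panel edge at row 129. I check the offset in numbers.

```bash
python3 - <<'E'
from h import *
p=shot('wrist')
for u,v,z in[(242,129,.074),(390,129,.074),(252,191,.1155),(382,191,.1155),(191,39,.026),(449,41,.026)]: print(ray(p,u,v,z).round(4))
E
```

```text
[ 0.4637 -0.0321  0.074 ]
[0.4615 0.0345 0.074 ]
[ 0.4847 -0.0217  0.1155]
[0.4831 0.0263 0.1155]
[ 0.4197 -0.0664  0.026 ]
[0.4162 0.0702 0.026 ]
```

```bash
python3 -m pendant '[[1,-0.5,1.5,0,0.2],[1,-0.5,2.5,0,0.2],[1,-0.5,2.5,0,0.2],[1,-0.5,2.5,0,0.8],[1,-0.5,2.5,0,1],[1,-0.5,2.5,0,1],[0,0,-20,0,1],[0,0,-80,0,1],[0,0,-135,0,1],[0,0,-155,0,1],[0,0,-155,0,1],[0,0,-155,0,1]]'
python3 - <<'E'
from h import *
p=shot('wrist','w5'); boxes(p,.114); 
go(.627,.25,.24,173.5)
E
```

```text
time: 21.35
eef_pos: [0.5381, 0.0038, 0.2576]
tool_rot: [[-0.999, -0.033, -0.002], [-0.033, 0.999, 0.0], [0.002, 0.0, -1.0]]
wrist_force: [-0.5, 0.0, 0.1]
finger_gap: 0.0878
gripper_force: 0.0
px [153. 354.] ctr 648 -127 size 83 23 long axis deg -44.8
px [565. 315.] ctr 601 208 size 60 29 long axis deg 83.9
px [101. 237.] ctr 547 -161 size 14 13 long axis deg 27.7
px [315. 212.] ctr 528 3 size 133 61 long axis deg 1.9
px [ 41. 196.] ctr 523 -206 size 165 68 long axis deg 6.2
row [-97.3 243.1  17. ] yaw -81.6 q6 -1.72 t 21.4
```

View pics/w5.png

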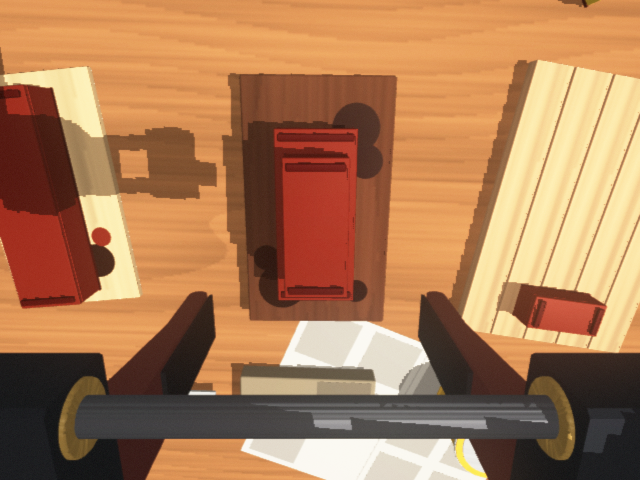

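The medium is nested between the large box's rails (panel 282–352 × 157–297). Now the small box.

```bash
python3 -c "
from h import *
p=shot('wrist')
for u,v in[(282,157),(352,157),(282,297),(352,297)]: print(ray(p,u,v,.114).round(4))"
python3 -m pendant '[[-97,243,10,-81.6,1],[-97,243,10,-81.6,1],[-97,243,10,-81.6,1],[-97,243,10,-81.6,1],[-97,243,10,-81.6,1],[-97,243,10,-81.6,1],[-97,243,10,-81.6,1],[-97,243,10,-81.6,1],[-97,243,10,-81.6,1],[-97,243,10,-81.6,1],[-97,243,10,-81.6,1]]'
python3 - <<'E'
from h import *
p=shot('wrist'); boxes(p,.05); find(p,['small_box'])
go(.627,.25,.25,173.5)
E
```

```text
[ 0.4822 -0.0225  0.114 ]
[0.4806 0.0282 0.114 ]
[ 0.5919 -0.0215  0.114 ]
[0.5901 0.0344 0.114 ]
time: 22.82
eef_pos: [0.6278, 0.2497, 0.2486]
tool_rot: [[-0.115, -0.993, -0.001], [-0.993, 0.115, -0.0], [0.0, 0.001, -1.0]]
wrist_force: [0.1, 0.2, -0.0]
finger_gap: 0.0881
gripper_force: 0.0
px [310. 221.] ctr 632 252 size 70 32 long axis deg 83.7
small_box [([0.632, 0.25, 0.017], 0.86)]
row [-0.2  0.9 -1.2] yaw -0.1 q6 -2.75 t 22.93
```

```bash
python3 -m pendant '[[-2.5,-4.3,60,0,1],[-2.5,-4.3,120,0,1],[-2.5,-4.3,175,0,1],[-2.5,-4.3,200,0,1],[-2.5,-4.3,204.5,0,1],[-2.5,-4.3,204.5,0,0.1],[-2.5,-4.3,204.5,0,0.1],[-2.5,-4.3,204.5,0,0.1],[-2.5,-4.3,204.5,0,0.1],[-2.5,-4.3,204.5,0,0.1],[-2.5,-4.3,204.5,0,0.1],[-2.5,-4.3,200,0,0.1],[-2.5,-4.3,170,0,0.1],[-2.5,-4.3,120,0,0.1],[-2.5,-4.3,60,0,0.1],[-2.5,-4.3,40,0,0.1],[-2.5,-4.3,40,0,0.1],[-2.5,-4.3,40,0,0.1]]' 15
python3 - <<'E'
from h import *
go(.5375,.004,.209,91.7)
E
```

```text
time: 25.18
eef_pos: [0.6314, 0.2514, 0.2074]
tool_rot: [[-0.113, -0.994, -0.002], [-0.994, 0.113, -0.001], [0.001, 0.002, -1.0]]
wrist_force: [0.3, 0.1, -1.6]
finger_gap: 0.0338
gripper_force: 15.0
row [256.5  65.3  -1.2] yaw 81.8 q6 -2.75 t 25.18
```

```bash
python3 -m pendant '[[50,12,0,10,0.1],[100,25,0,20,0.1],[150,38,0,30,0.1],[200,50,0,40,0.1],[240,61,0,50,0.1],[256.5,65,0,60,0.1],[256.5,65,0,70,0.1],[256.5,65,0,81.8,0.1],[256.5,65,0,81.8,0.1],[256.5,65,30,81.8,0.1],[256.5,65,55,81.8,0.1],[256.5,65,63,81.8,0.1],[256.5,65,66.5,81.8,0.1],[256.5,65,66.5,81.8,0.1],[256.5,65,66.5,81.8,0.1]]'
python3 - <<'E'
from h import *
p=shot('wrist','w6');go(.5375,.004,.140,91.7)
E
```

```text
time: 27.05
eef_pos: [0.5394, 0.0042, 0.1432]
tool_rot: [[-1.0, -0.03, 0.001], [-0.03, 1.0, -0.0], [-0.001, -0.0, -1.0]]
wrist_force: [0.7, -0.4, 0.1]
finger_gap: 0.0338
gripper_force: 15.0
row [ 1.9 -0.1  3.2] yaw 0.0 q6 -1.72 t 27.1
```

View pics/w6.png

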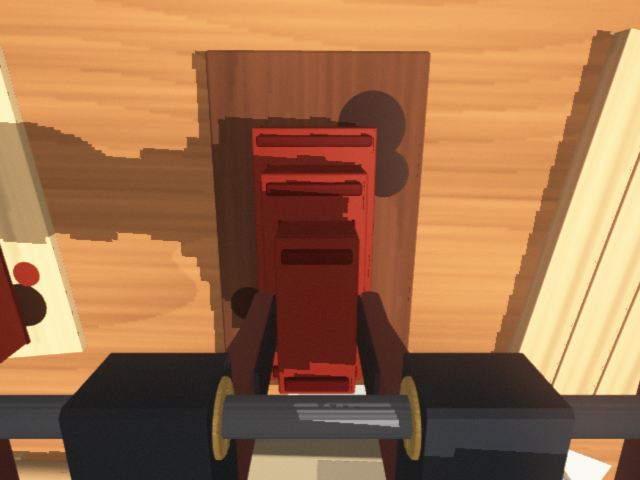

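The small box hovers over the pile: its panel edges at rows about 236 and 391, medium's near edge at row 174.

```bash
python3 - <<'E'
from h import *
p=shot('wrist')
for u,v,z in[(261,174,.114),(370,174,.114),(275,236,.149),(358,236,.149),(278,391,.149),(355,391,.149)]: print(ray(p,u,v,z).round(4))
E
```

```text
[ 0.483  -0.0227  0.114 ]
[0.4815 0.0275 0.114 ]
[ 0.5028 -0.0129  0.149 ]
[0.5018 0.0198 0.149 ]
[ 0.574  -0.0115  0.149 ]
[0.573  0.0226 0.149 ]
```

```bash
python3 -m pendant '[[1,0,1.5,0,0.1],[1,0,3,0,0.1],[1,0,3,0,0.1],[1,0,3,0,0.7],[1,0,3,0,0.8],[1,0,3,0,0.8],[0,0,-20,0,1],[0,0,-70,0,1],[0,0,-110,0,1],[0,0,-110,0,1]]'
python3 - <<'E'
from h import *
p=shot('wrist','w7')
go(.538,-.262,.25,96.4)
E
```

```text
time: 28.4
eef_pos: [0.5412, 0.004, 0.2557]
tool_rot: [[-1.0, -0.029, 0.007], [-0.029, 1.0, -0.001], [-0.007, -0.001, -1.0]]
wrist_force: [0.2, 0.7, -0.2]
finger_gap: 0.0882
gripper_force: 0.0
row [   9.5 -266.     3.8] yaw -4.7 q6 -1.72 t 28.45
```

View pics/w7.png

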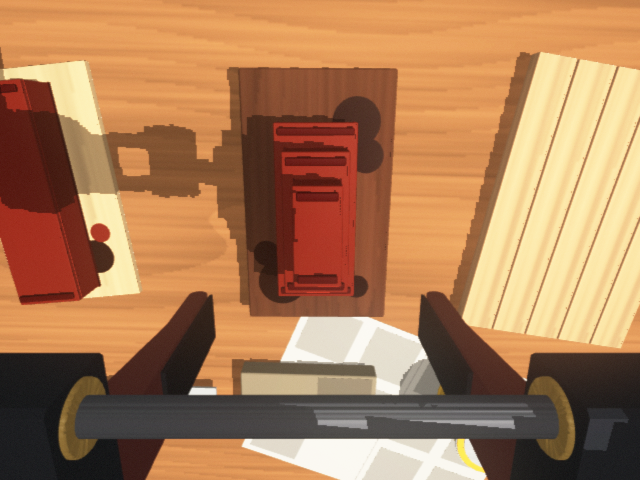

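The pile is good and everything is nested. Now the long box.

```bash
python3 -m pendant '[[9,-62,4,-5,1],[9,-124,4,-5,1],[9,-186,4,-5,1],[9,-240,4,-5,1],[9,-266,4,-5,1],[9,-266,4,-5,1],[9,-266,4,-5,1],[9,-266,4,-5,1]]'
python3 - <<'E'
from h import *
p=shot('wrist'); boxes(p,.051); 
go(.538,-.262,.0385,96.4)
E
```

```text
time: 29.45
eef_pos: [0.5376, -0.2601, 0.2483]
tool_rot: [[-0.993, -0.118, -0.001], [-0.118, 0.993, 0.001], [0.0, 0.001, -1.0]]
wrist_force: [0.8, 0.2, 0.4]
finger_gap: 0.0879
gripper_force: 0.0
px [467. 345.] ctr 647 -97 size 38 19 long axis deg 40.2
px [601. 257.] ctr 542 10 size 162 105 long axis deg 1.8
px [317. 209.] ctr 536 -254 size 199 73 long axis deg 6.5
row [-2.0e-01 -1.9e+00  2.1e+02] yaw 0.4 q6 -2.26 t 29.5
```

```bash
python3 -m pendant '[[0,-2,60,0.4,1],[0,-2,120,0.4,1],[0,-2,175,0.4,1],[0,-2,205,0.4,1],[0,-2,210,0.4,1],[0,-2,210,0.4,0.3],[0,-2,210,0.4,0.3],[0,-2,210,0.4,0.3],[0,-2,210,0.4,0.3],[0,-2,210,0.4,0.3],[0,-2,205,0.4,0.3],[0,-2,175,0.4,0.3],[0,-2,120,0.4,0.3],[0,-2,60,0.4,0.3],[0,-2,0,0.4,0.3],[0,-2,-20,0.4,0.3],[0,-2,-20,0.4,0.3],[0,-2,-20,0.4,0.3]]' 25
python3 - <<'E'
from h import *
go(.5445,.2715,.27,82.5)
E
```

```text
time: 31.75
eef_pos: [0.5368, -0.2633, 0.2669]
tool_rot: [[-0.994, -0.109, -0.002], [-0.109, 0.994, 0.001], [0.002, 0.002, -1.0]]
wrist_force: [0.6, 0.4, -1.7]
finger_gap: 0.0579
gripper_force: 25.0
row [-66.1 530.8  -2.4] yaw 13.8 q6 -2.25 t 31.75
```

```bash
python3 -m pendant '[[-7,50,0,2,0.3],[-14,105,0,4,0.3],[-20,160,0,6,0.3],[-27,215,0,8,0.3],[-34,270,0,10,0.3],[-41,325,0,12,0.3],[-48,380,0,14,0.3],[-54,435,0,14,0.3],[-60,485,0,14,0.3],[-66,520,0,14,0.3],[-66,531,0,14,0.3],[-66,531,0,14,0.3],[-66,531,50,14,0.3],[-66,531,105,14,0.3],[-66,531,160,14,0.3],[-66,531,200,14,0.3],[-66,531,215,14,0.3],[-66,531,219,14,0.3],[-66,531,219,14,0.3]]'
python3 -c "
from h import *
go(.5445,.2715,.0475,82.5)"
```

```text
time: 34.12
eef_pos: [0.5465, 0.2711, 0.0507]
tool_rot: [[-0.991, 0.135, 0.002], [0.135, 0.991, 0.001], [-0.002, 0.001, -1.0]]
wrist_force: [0.6, 0.6, -2.4]
finger_gap: 0.0578
gripper_force: 25.0
row [2.1 0.1 3.2] yaw -0.2 q6 -1.09 t 34.12
```

```bash
python3 -m pendant '[[1,0,1.5,0,0.3],[1,0,3,0,0.3],[1,0,3,0,0.3],[1,0,3,0,0.8],[1,0,3,0,1],[1,0,3,0,1],[0,0,-20,0,1],[0,0,-80,0,1],[0,0,-140,0,1],[0,0,-200,0,1],[0,0,-200,0,1],[0,0,-200,0,1],[0,0,-200,0,1]]'
python3 - <<'E'
from h import *
p=shot('wrist','w8'); boxes(p,.06); s=shot('scene','s8')
E
```

```text
time: 35.75
eef_pos: [0.544, 0.2707, 0.2473]
tool_rot: [[-0.991, 0.134, -0.004], [0.134, 0.991, -0.001], [0.004, -0.002, -1.0]]
wrist_force: [-0.0, -0.9, 0.3]
finger_gap: 0.0878
gripper_force: 0.0
px [  4. 214.] ctr 503 6 size 33 10 long axis deg -20.0
px [ 32. 247.] ctr 548 31 size 180 88 long axis deg -20.0
px [318. 207.] ctr 544 272 size 199 57 long axis deg -7.7
```

View pics/w8.png

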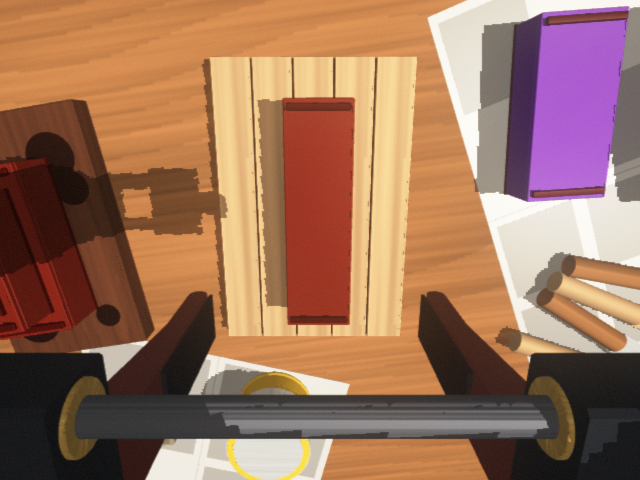

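View pics/s8.png

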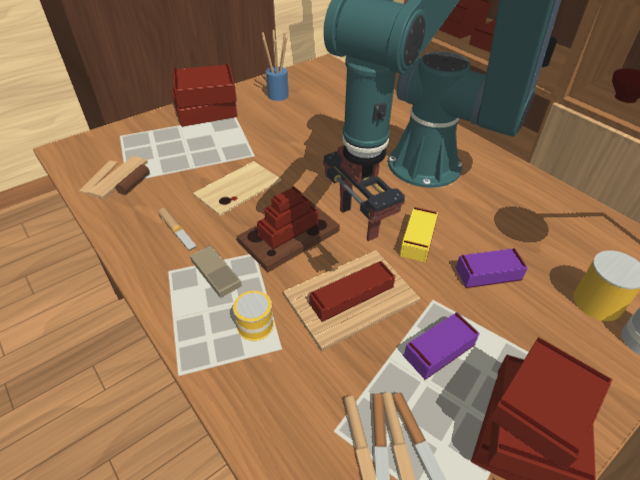

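The long box is centred on the drying board (284–353 × 98–325), the pile stands level on the work board near (288,218), and the gripper is clear. I hand it in.

```bash
python3 -c "
from station import *
print(finish_job())"
```

```text
the job is handed in; nothing more can be done
None
```

I handed the job in at about 36 s of the 128 s allowed: the long box lies alone in the middle of the drying board, and the large, medium and small boxes are piled centred on the work board. The last pictures show everything in place, and the tin, whetstone and knife were not touched; the judge gave no verdict.

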